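# Press the jar into the sprung cradle and hold it down

## Task

Slide the sprung cradle along the bench until its round foot is fully home in the V-stop, touching both bars. Then stand the glass jar upright in the cradle's cup and press the jar straight down, firmly but without ramming it, until the cup is as far down as its spring lets it go. Finish while still holding the jar pressed down with the gripper, touching only the jar and not the cradle, so that I can close the retaining clip; do not lift the cradle, and leave the other things on the bench where they are.

Things in the scene. Friction and masses are not known exactly. Their poses are not given: they have to be found in the camera images.
- cradle: Sprung cradle, loose on the bench, 1.0 kg in all: a plain grey cylindrical foot 110 mm wide, 40 mm high, with a round aluminium cup over it on a coil spring. Origin: centre of the foot's underside; z up; yaw does not matter. At rest the cup's underside is 64 mm, its inner floor 68 mm and its rim 90 mm above the bench; the cup is 93 mm wide outside (99 mm at the flared rim).
- cup_floor (a point): Centre of the cup's inner floor, on which the jar stands; it moves with the cup. The cup is open at the top, about 83 mm in inner diameter (wider at the rim), and 22 mm deep above this floor.
- cup (a joint): How far the cup is pressed down, in m: 0 at rest (spring fully out), 0.022 at the hard stop. The spring is preloaded: a load of about 5 N on the cup starts it moving and about 18 N (the jar included) holds it at the stop; the jar's weight alone does not move it noticeably.
- jar: Glass jar with a round grey metal screw lid (fixed on), standing upright on the bench, 92 mm high, 0.24 to 0.41 kg. Body square with rounded corners, 65 mm over its flat sides (which face its x and y axes), 76 mm over the corners; it narrows above 57 mm. Lid: 63 mm in diameter, the top 11 mm; grip it there, fingers best closing along the jar's x or y. Origin: centre of its underside; z up.
- v_stop: V-stop fixed to the bench: two dark steel bars, 26 mm high, 14 mm thick, forming a flat-lying V, symmetric about its y axis, open toward +y (robot's left, turned by its yaw). Origin, at bench height: the spot in the V where the foot's centre lies when the foot touches both bars. They touch it 55 mm from there, 40 degrees either side of -y. V's inner point: 72 mm along -y; mouth 116 mm wide.
- spray_can: Bystander: spray can with black cap, 63 mm in diameter, 203 mm high, upright. Origin: centre of its underside.
- tape_measure: Bystander: tape measure standing on its foot, 36 x 84 x 62 mm. Origin: underside, near the middle.
- wood_block: Bystander: oblong wooden block with holes, 42 x 110 x 30 mm. Origin: centre of its underside.
There are look-alikes about, which are no part of the job. What is shaped like the cradle but turquoise is not meant.

How it is judged:
By the outcome, as a careful person would: the job done as asked, in the order asked, and still so for the second after the job is handed in, while the arm keeps its last pose, push and grip.
It also fails if it takes over 66 s, if anything falls off the work surface, if the arm or the gripper's body presses on something with over 40 N, if the wrist force passes 120 N, or if a joint passes its speed limit or range.

## Robot

A 6-joint arm with a two-finger parallel gripper is mounted at the origin on a cart in front of the work surface, level with it; the furniture and walls round the work are solid. World frame = base frame: x ahead of the robot, y to its left, z up, the work surface at z = 0. Lengths are in m, angles in rad, forces in N, time in s.
With the tool pointing down it reaches from about 0.25 to 0.775 m from the base axis. Payload 4 kg.
Tool frame: the origin (TCP) lies midway between the tips of the shut fingers; the grasp point (between the pads) lies 19 mm behind it (env.grip_point_offset is the distance from the TCP to the grasp point, in m); z points along the fingers, y is the direction in which the jaws open and shut (so a half turn about z gives the same grasp; the last joint's range is limited). The gripper opens to 85 mm and grips with 20 to 120 N. Pads are 22 mm wide; open, the fingers measure 114 mm over their backs; the gripper's body (76 mm by 85 mm) begins 54 mm behind the grasp point. The pads swing forward as they close: fully open they stand 13 mm farther back than shut.
Start: joints at [-1.335, 0.087, 1.371, -0, 1.684, -0.103], TCP at [0.183, -0.519, 0.231] pointing down, gripper open.
Joint ranges: [-3.1, 3.1], [-0.76, 2.03], [0.27, 2.55], [-1.08, 4.22], [0.17, 2.65], [-2.57, 2.57]. Speed limits (rad/s): [2.79, 2.79, 3.14, 3.14, 3.14, 3.14].

## Interface

Orientations are given as a unit quaternion [x, y, z, w].
In Python, from bench import sensors, viewer, sign_off, env gives the robot as it stands.
- The arm moves only by the tool apply_moves, never from a script. Its argument "increments" is a list that holds one entry, the list of rows, each a list of 5 numbers: the shift along the tool's x, y, z in units of 40 cm (1.0 is 40 cm), then the turn about the tool's z in units of 45 degrees (1.0 is 45 degrees), then the opening, from -1 (shut) to 1 (fully open). In form: [[[x, y, z, twist, fingers], ...]]. A call has 1 to 5 rows; each row shifts and turns the commanded pose from where the row before left it, along the tool's axes as they then stand; what a row does not reach is not made up. A row lasts 1/8 s, in which the tool goes at most 62.5 mm and 10.7 degrees, less where a joint would pass 70% of its speed; a pose out of reach is approached as far as the arm can. A call with a number of a shift or a turn outside -1 to 1 is refused whole. A call with a gripper value outside its range is refused whole. The fingers move at their own pace and stop on an object; "grip_force" is the grip in N (left out, the last holds). Time passes only in rows, so rows that do not move let the fingers close. It gives the time, the measured TCP pose, the force and the opening at its end, in the units of the state.
- sensors.observe(): the state, without advancing time (a new reading comes with each control period).
- viewer.snapshot(name): name is "scene" or "top" or "wrist"; returns a dict with "img" (480x640x3 uint8, red, green, blue), "depth" (480x640 float32, m along the optical axis (not along the pixel's ray), 0 where there is no reading), "fx", "fy", "cx", "cy" (pixels), "R" (3x3) and "t" (3): a world point X has camera coordinates R X + t. Camera axes: x right, y down, z forward; pixel columns grow to the right and rows downward; lengths in m; the calibration is good to about 2 mm. A picture is of the moment at which its call begins.
- sign_off(): hands the job in, once; it reports no verdict.
Trained networks look in the newest picture that a camera, given by its name, has taken for a name from the list of things; names that differ only in an ending like _2 or _b are one class to them, and where a whole thing is asked for, a point or a joint stands for the part that bears it (a point fixed in the world has none). Each returns a list of dicts, best first, with "confidence" (0 to 1); they miss things now and then, are a little off and sometimes report something else, mostly with a low value. They report only what shows in the picture. A call takes as long as a camera call. They do not tell look-alikes from the thing itself.
- viewer.search_frame(camera, label): "rect" ([left, top, right, bottom] in pixels, round what is visible of it).
- viewer.mark_of(camera, label): "position" ([column, row] in pixels: a listed point, or the origin of a listed thing).
The state is a dict: "time": time; "joint_positions": joint angles; "joint_vel": joint speeds; "joint_torque": joint torques, N m; "tcp_pos": TCP position; "eef_rot": TCP orientation; "wrist_force": force on the tool from outside, world axes, zero at the start; "ft_torque": the same for the moment, N m; "finger_gap": opening from 0.0 (shut) to 1.0 (fully open).
Only numpy, scipy, OpenCV 4.12 (cv2) and the standard library are available. Lean on these libraries where they do the work, as an engineer would, in place of code of your own. Each camera call takes 0.05 s, during which the arm holds its last target. There are 200 camera calls.

## Working session

There is one attempt and no reset: what is moved stays moved. The work goes in short steps, Python scripts to look and compute and a tool call to move; the robot and the scene stay as the last step left them, time stands still between calls to the robot, and variables do not carry over. Pictures are saved under pics/ and viewed, about 8 in all and at most 12, crops included, and the job is handed in when it is done.

Besides the shell and the picture viewer there is one more tool, called after "Request:" as name(argument=value, ...), one argument or row to a line, values as JSON. apply_moves: Moves the arm, as the interface text tells. Shifts and turns lie within -1 to 1; 1 stands for 40 cm of shift or 45 degrees of turn. Its arguments: {"type":"object","properties":{"increments":{"type":"array"},"grip_force":{"type":"number"}},"required":["increments"]}

```bash
mkdir -p pics; cat > h.py <<'E'
import numpy as np, cv2
from bench import sensors, viewer, sign_off, env
def world(s,u,v,z=None):
    """pixel -> world, by depth, or by intersecting plane z"""
    r=np.array([(u-s['cx'])/s['fx'],(v-s['cy'])/s['fy'],1.]); R=np.array(s['R']);t=np.array(s['t'])
    c=-R.T@t; d=R.T@r
    k=(z-c[2])/d[2] if z is not None else s['depth'][int(round(v)),int(round(u))]
    return c+k*d
def cloud(s):
    v,u=np.mgrid[0:480,0:640]; d=s['depth']; R=np.array(s['R']);t=np.array(s['t'])
    P=np.stack([(u-s['cx'])/s['fx']*d,(v-s['cy'])/s['fy']*d,d],-1)
    return (P-t)@R
def save(s,n): cv2.imwrite('pics/'+n,cv2.cvtColor(s['img'],cv2.COLOR_RGB2BGR))
E
python3 - <<'E'
from h import *
o=sensors.observe(); print(o['time'],o['tcp_pos'],o['eef_rot'],o['finger_gap'],env.grip_point_offset)
for c in ('top','scene'):
    s=viewer.snapshot(c); save(s,c+'1.png')
    for l in ['cradle','cup_floor','jar','v_stop','spray_can','tape_measure','wood_block']:
        print(c,l)
        for d in viewer.search_frame(c,l)[:3]: print('  R',np.round(d['rect']),round(d['confidence'],2))
        for d in viewer.mark_of(c,l)[:3]: print('  M',np.round(d['position']),round(d['confidence'],2),np.round(world(s,*d['position'],z=.068 if l=='cup_floor' else 0),3))
E
```

```text
0.0 [ 0.18267593 -0.51825341  0.23013854] [ 9.85687437e-01  1.68579496e-01 -6.80254251e-05 -1.10662004e-03] 1.002434670327724 0.0187
top cradle
  R [287. 297. 335. 347.] 0.93
  R [303. 216. 353. 262.] 0.87
  R [405. 219. 440. 284.] 0.66
  M [324. 242.] 0.8 [0.514 0.081 0.   ]
  M [313. 322.] 0.78 [0.324 0.108 0.   ]
top cup_floor
  R [292. 302. 333. 342.] 0.91
  R [303. 213. 353. 258.] 0.59
  M [325. 235.] 0.97 [0.521 0.082 0.068]
  M [316. 324.] 0.84 [0.32  0.102 0.068]
  M [384. 161.] 0.19 [ 0.697 -0.056  0.068]
top jar
  R [196. 241. 230. 269.] 0.84
  M [213. 255.] 0.66 [0.482 0.35  0.   ]
top v_stop
  R [403. 223. 440. 283.] 0.62
  R [306. 217. 350. 258.] 0.24
top spray_can
  R [372. 127. 409. 176.] 0.96
  M [383. 163.] 0.74 [ 0.713 -0.062  0.   ]
top tape_measure
  R [231. 160. 268. 181.] 0.72
  M [252. 172.] 0.75 [0.687 0.259 0.   ]
top wood_block
  R [214. 186. 266. 214.] 0.88
  R [308. 213. 350. 259.] 0.66
  M [240. 201.] 0.64 [0.615 0.288 0.   ]
scene cradle
  R [190. 219. 242. 286.] 0.85
  R [283. 227. 334. 271.] 0.54
  M [217. 265.] 0.93 [0.324 0.107 0.   ]
  M [307. 273.] 0.84 [0.518 0.076 0.   ]
scene cup_floor
  R [283. 227. 333. 274.] 0.84
  R [188. 217. 237. 257.] 0.64
  R [332. 187. 362. 222.] 0.17
  M [214. 240.] 0.98 [0.325 0.118 0.068]
  M [306. 250.] 0.87 [0.518 0.08  0.068]
scene jar
  R [270. 157. 294. 204.] 0.93
  M [283. 192.] 0.58 [0.471 0.346 0.   ]
scene v_stop
scene spray_can
  R [392. 249. 440. 333.] 0.66
  M [408. 328.] 0.57 [ 0.71  -0.074  0.   ]
scene tape_measure
  R [364. 187. 386. 227.] 0.66
  R [285. 226. 333. 271.] 0.23
  M [374. 217.] 0.79 [0.687 0.245 0.   ]
scene wood_block
  R [330. 183. 363. 222.] 0.86
  M [345. 208.] 0.7 [ 0.621  0.278 -0.   ]
```

```bash
python3 - <<'E'
import cv2
a=cv2.imread('pics/top1.png')[110:370,170:470]; cv2.imwrite('pics/c1.png',cv2.resize(a,None,fx=2.3,fy=2.3,interpolation=cv2.INTER_CUBIC))
E
```

```text
(no output)
```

View pics/c1.png

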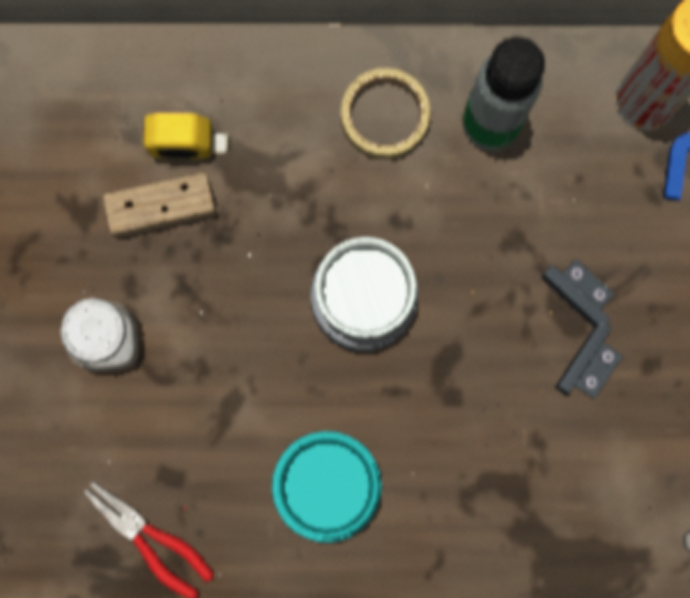

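View pics/scene1.png

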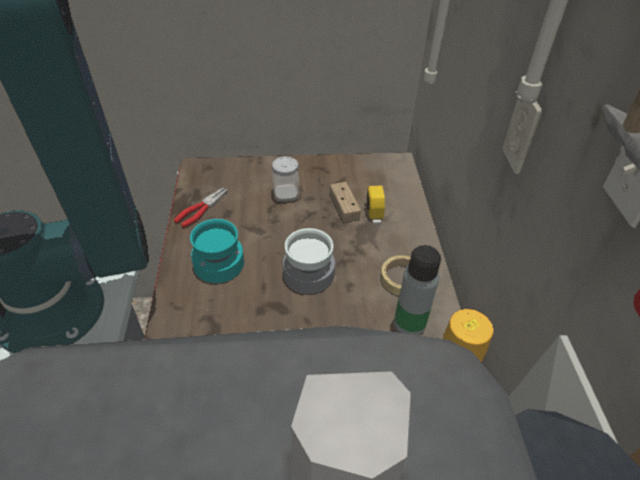

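The grey cradle is at top px (325,238), with the white cup floor, and fits the description. The turquoise one at (313,322) is the look-alike. The jar is at (213,255). The V-stop is at (405–440, 224–282), with its mouth facing left (+y). Next I fit the V-stop and cradle poses from the depth image.

```bash
cat > fit.py <<'E'
from h import *
from scipy.optimize import minimize
s=viewer.snapshot('top'); W=cloud(s); X,Y,Z=W[...,0],W[...,1],W[...,2]
def circ(P):
    A=np.c_[2*P,np.ones(len(P))]; q=np.linalg.lstsq(A,(P**2).sum(1),rcond=None)[0]
    return q[:2],np.sqrt(q[2]+q[:2]@q[:2])
print('bench z',np.median(Z[(abs(X-.45)<.1)&(abs(Y)<.03)]))
def obj(cx,cy,r,lo,hi):
    m=(np.hypot(X-cx,Y-cy)<r)&(Z>lo)&(Z<hi); P=W[m][:,:2].astype(np.float32)
    c,rr=cv2.minEnclosingCircle(P); print((cx,cy),len(P),'circle',np.round(c,4),round(rr,4),'zmed',np.median(W[m][:,2]))
E
cat >> fit.py <<'E'
if __name__=='__main__':
    obj(.52,.08,.08,.08,.1); obj(.52,.08,.08,.06,.076); obj(.48,.35,.06,.08,.1); obj(.32,.105,.08,.08,.1)
    m=np.zeros(X.shape,bool); m[215:292,398:448]=1; m&=(Z>.012)&(Z<.045)
    P=W[m][:,:2]; print('vstop pts',len(P),P.min(0),P.max(0),np.median(W[m][:,2]))
    im=s['img'].astype(int).max(2); 
    k=np.zeros((480,640),np.uint8); k[m]=255
    a=s['img'][205:300,390:455]; a=cv2.resize(a,None,fx=6,fy=6,interpolation=cv2.INTER_CUBIC)
    b=cv2.cvtColor(cv2.resize(k[205:300,390:455],None,fx=6,fy=6,interpolation=0),cv2.COLOR_GRAY2RGB)
    cv2.imwrite('pics/v1.png',cv2.cvtColor(np.hstack([a,b]),cv2.COLOR_RGB2BGR))
E
python3 fit.py
```

```text
bench z -0.00024613496996873853
(0.52, 0.08) 402 circle [0.5206 0.0735] 0.0495 zmed 0.08824119352386835
(0.52, 0.08) 1033 circle [0.5191 0.0755] 0.0449 zmed 0.06790376244876574
(0.48, 0.35) 617 circle [0.4762 0.34  ] 0.0319 zmed 0.09117378987029748
(0.32, 0.105) 417 circle [0.3269 0.1113] 0.0487 zmed 0.08838280832297997
vstop pts 480 [ 0.42253149 -0.1811635 ] [ 0.55375266 -0.11250259] 0.024774990616550085
```

View pics/v1.png

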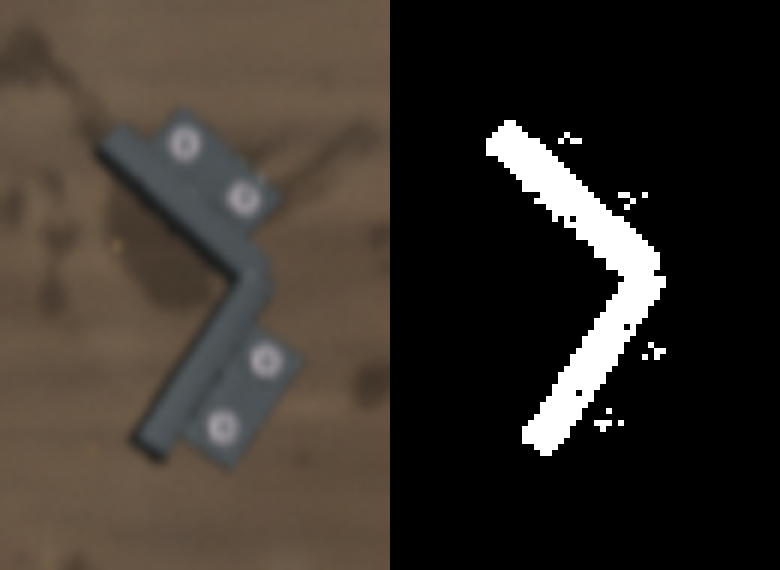

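The view shows the V-stop bars clearly, with the mouth to the left and tilted slightly. I'll fit the bar centrelines.

```bash
cat > vfit.py <<'E'
from fit import *
def vfit():
    m=np.zeros(X.shape,bool); m[215:292,398:448]=1; m&=(Z>.019)&(Z<.03)
    P=W[m][:,:2]
    def f(p):
        c,sn=np.cos(p[2]),np.sin(p[2]); Q=(P-p[:2])@np.array([[c,-sn],[sn,c]])
        e=np.abs(Q[:,0])*np.sin(np.radians(40))-Q[:,1]*np.cos(np.radians(40))-.062
        return np.abs(e).clip(0,.02).mean()
    b=min((minimize(f,[.5,-.09,y],method='Nelder-Mead',options=dict(xatol=1e-5,fatol=1e-7)) for y in (0,.1,.2)),key=lambda r:r.fun)
    return b.x,b.fun
if __name__=='__main__':
    p,e=vfit(); print(p,np.degrees(p[2]),e)
    c=np.array([.520,.0745]); d=p[:2]-c; print('dist',np.linalg.norm(d),'dir deg',np.degrees(np.arctan2(d[1],d[0])))
E
python3 vfit.py
```

```text
bench z -0.00023912498769108724
[ 0.48466758 -0.09408543  0.10472736] 6.000435513796184 0.003638933695933256
dist 0.1722481566078005 dir deg -101.83682307251603
```

Request:
apply_moves(
  increments=[
    [[0.1, -0.095, 0, 0, 0], [0.1, -0.095, 0, 0, 0], [0.1, -0.095, 0, 0, 0], [0.1, -0.095, 0, 0, 0], [0.1, -0.095, 0, 0, 0]],
  ],
)

```text
time: 2.22
tcp_pos: [0.3088, -0.2715, 0.2315]
eef_rot: [0.986, 0.168, 0.0, 0.0]
wrist_force: [0.9, -0.2, -0.1]
finger_gap: 0.501
```

Request:
apply_moves(
  increments=[
    [[0.1, -0.095, 0, 0, 0], [0.1, -0.095, 0, 0, 0], [0.1, -0.095, 0, 0, 0], [0.1, -0.095, 0, 0, 0], [0.1, -0.095, 0, 0, 0]],
  ],
)

```text
time: 2.85
tcp_pos: [0.4344, -0.0257, 0.2317]
eef_rot: [0.986, 0.169, 0.001, 0.0]
wrist_force: [0.3, -2.0, -0.9]
finger_gap: 0.501
```

Request:
apply_moves(
  increments=[
    [[0.1, -0.095, 0, 0, 0], [0.1, -0.095, 0, 0, 0], [0.1, -0.095, 0, 0, 0], [0.1, -0.095, 0, 0, 0]],
  ],
)

```text
time: 3.35
tcp_pos: [0.5348, 0.1709, 0.2314]
eef_rot: [0.986, 0.169, 0.0, 0.0]
wrist_force: [0.5, -0.6, 1.0]
finger_gap: 0.503
```

Request:
apply_moves(
  increments=[
    [[0, 0, 0, -0.22, 0], [0, 0, 0, -0.22, 0], [0, 0, 0, -0.22, 0], [0, 0, 0, -0.22, 0], [0, 0, 0, -0.22, 0]],
  ],
)

```text
time: 3.98
tcp_pos: [0.5341, 0.1692, 0.2312]
eef_rot: [0.823, 0.568, -0.0, 0.0]
wrist_force: [0.1, -0.3, -0.0]
finger_gap: 0.504
```

Request:
apply_moves(
  increments=[
    [[0, 0, 0, -0.2, 0], [0, 0, 0, 0, 0], [0, 0, 0, 0, 0]],
  ],
)

```text
time: 4.35
tcp_pos: [0.5342, 0.1691, 0.2313]
eef_rot: [0.778, 0.628, -0.0, 0.0]
wrist_force: [0.1, 0.3, -0.5]
finger_gap: 0.497
```

Request:
apply_moves(
  increments=[
    [[0, 0.015, 0.1, 0, 0], [0, 0, 0.1, 0, 0], [0, 0, 0.1, 0, 0], [0, 0, 0.1, 0, 0], [0, 0, 0.1, 0, 0]],
  ],
)

```text
time: 4.97
tcp_pos: [0.5401, 0.1678, 0.0302]
eef_rot: [0.778, 0.628, 0.0, 0.0]
wrist_force: [0.7, -0.0, 0.6]
finger_gap: 0.501
```

```bash
python3 - <<'E'
from fit import *
obj(.52,.08,.08,.08,.095); obj(.52,.08,.08,.06,.076)
a=s; b=viewer.snapshot('wrist'); c=viewer.snapshot('scene')
i=np.hstack([cv2.resize(a['img'][130:330,230:450],(400,364)),cv2.resize(c['img'][130:330,170:390],(400,364))]); cv2.imwrite('pics/d1.png',i[:,:,::-1])
print(sensors.observe()['tcp_pos'])
E
```

```text
bench z -0.0002432159744126278
(0.52, 0.08) 302 circle [0.5206 0.0737] 0.0492 zmed 0.08848544144666812
(0.52, 0.08) 765 circle [0.5189 0.0729] 0.0445 zmed 0.06775494955081804
[0.53789232 0.16741291 0.02885789]
```

View pics/d1.png

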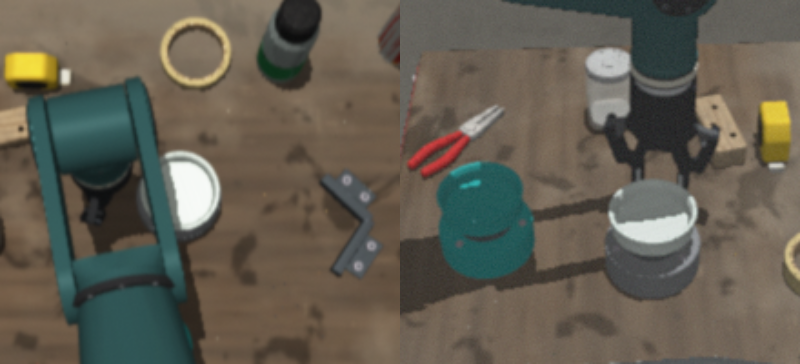

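Request:
apply_moves(
  increments=[
    [[0, 0.004, 0.018, 0, 0], [-0.04, 0.002, 0, 0, 0], [-0.025, 0, 0, 0, 0], [-0.025, 0, 0, 0, 0], [-0.025, 0, 0, 0, 0]],
  ],
)

```text
time: 5.75
tcp_pos: [0.5337, 0.1234, 0.0256]
eef_rot: [0.778, 0.628, 0.003, -0.0]
wrist_force: [1.3, 6.1, 1.9]
finger_gap: 0.5
```

Request:
apply_moves(
  increments=[
    [[-0.025, 0, 0, 0, 0], [-0.025, 0, 0, 0, 0], [-0.025, 0, 0, 0, 0], [-0.025, 0, 0, 0, 0], [-0.025, 0, 0, 0, 0]],
  ],
)

```text
time: 6.38
tcp_pos: [0.5235, 0.0746, 0.0257]
eef_rot: [0.778, 0.629, 0.003, -0.0]
wrist_force: [0.8, 5.4, 2.6]
finger_gap: 0.499
```

```bash
python3 - <<'E'
from fit import *
obj(.51,.02,.09,.08,.0935); obj(.51,.02,.07,.06,.076)
o=sensors.observe();print(o['tcp_pos'],o['wrist_force'])
c=viewer.snapshot('scene')
i=np.hstack([cv2.resize(s['img'][130:330,230:450],(400,364)),cv2.resize(c['img'][130:330,170:390],(400,364))]); cv2.imwrite('pics/d2.png',i[:,:,::-1])
E
```

```text
bench z 0.40068124118180626
(0.51, 0.02) 186 circle [0.5025 0.0324] 0.0667 zmed 0.08766259335066401
(0.51, 0.02) 406 circle [0.5056 0.0258] 0.0528 zmed 0.06800900669765463
[0.52309385 0.07309894 0.02544931] [1.00286036 4.13777439 1.06994546]
```

View pics/d2.png

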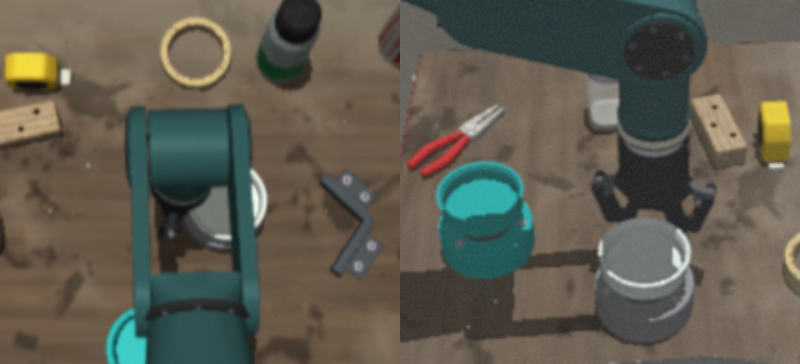

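Request:
apply_moves(
  increments=[
    [[-0.025, 0, 0, 0, 0], [-0.025, 0, 0, 0, 0], [-0.025, -0.002, 0, 0, 0], [-0.025, -0.002, 0, 0, 0], [-0.025, 0, 0, 0, 0]],
  ],
)

```text
time: 7.1
tcp_pos: [0.5114, 0.0262, 0.0254]
eef_rot: [0.778, 0.629, 0.002, -0.0]
wrist_force: [1.0, 6.8, 3.4]
finger_gap: 0.498
```

Request:
apply_moves(
  increments=[
    [[-0.025, 0, 0, 0, 0], [-0.025, 0, 0, 0, 0], [-0.025, 0, 0, 0, 0], [-0.015, 0, 0, 0, 0], [-0.015, 0, 0, 0, 0]],
  ],
)

```text
time: 7.72
tcp_pos: [0.5025, -0.0149, 0.0253]
eef_rot: [0.778, 0.629, 0.002, -0.0]
wrist_force: [1.1, 6.8, 3.8]
finger_gap: 0.504
```

Request:
apply_moves(
  increments=[
    [[-0.01, 0, 0, 0, 0], [-0.008, 0, 0, 0, 0], [0, 0, 0, 0, 0]],
  ],
)

```text
time: 8.1
tcp_pos: [0.5009, -0.0223, 0.0253]
eef_rot: [0.778, 0.629, 0.002, 0.0]
wrist_force: [0.8, 4.6, 3.1]
finger_gap: 0.5
```

Request:
apply_moves(
  increments=[
    [[-0.01, 0, 0, 0, 0], [-0.008, 0, 0, 0, 0], [-0.005, 0, 0, 0, 0]],
  ],
)

```text
time: 8.48
tcp_pos: [0.4991, -0.0308, 0.0253]
eef_rot: [0.778, 0.629, 0.002, -0.0]
wrist_force: [2.0, 7.0, 2.9]
finger_gap: 0.504
```

Request:
apply_moves(
  increments=[
    [[-0.005, 0, 0, 0, 0], [-0.005, 0, 0, 0, 0]],
  ],
)

```text
time: 8.72
tcp_pos: [0.4982, -0.0346, 0.0253]
eef_rot: [0.778, 0.629, 0.002, -0.0]
wrist_force: [2.0, 6.8, 4.4]
finger_gap: 0.499
```

Request:
apply_moves(
  increments=[
    [[-0.005, 0, 0, 0, 0], [-0.005, 0, 0, 0, 0]],
  ],
)

```text
time: 8.98
tcp_pos: [0.4986, -0.0359, 0.0258]
eef_rot: [0.778, 0.629, 0.005, -0.001]
wrist_force: [4.3, 16.7, 4.6]
finger_gap: 0.497
```

Request:
apply_moves(
  increments=[
    [[-0.004, 0.004, 0, 0, 0], [-0.003, 0.006, 0, 0, 0], [0, 0, 0, 0, 0]],
  ],
)

```text
time: 9.35
tcp_pos: [0.5006, -0.0367, 0.0254]
eef_rot: [0.778, 0.628, 0.005, -0.005]
wrist_force: [1.3, 20.7, 7.7]
finger_gap: 0.5
```

```bash
python3 - <<'E'
from h import *
s=viewer.snapshot('top')
i=cv2.resize(s['img'][190:310,300:460],(800,600),interpolation=cv2.INTER_CUBIC); cv2.imwrite('pics/d3.png',i[:,:,::-1])
print(sensors.observe()['wrist_force'])
E
```

```text
[ 0.67363025 20.36812434  6.80920654]
```

View pics/d3.png

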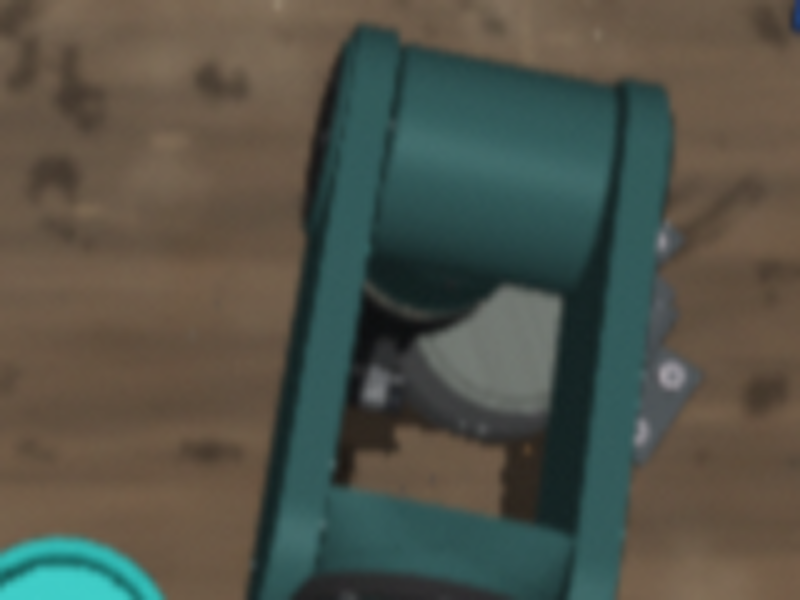

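Request:
apply_moves(
  increments=[
    [[0.03, 0, 0, 0, 0], [0.06, 0, 0, 0, 0], [0.02, 0, -0.1, 0, 0.5], [0, 0, -0.15, 0, 1], [0, 0, -0.15, 0, 1]],
  ],
)

```text
time: 10.02
tcp_pos: [0.5081, -0.001, 0.1851]
eef_rot: [0.778, 0.629, -0.001, -0.0]
wrist_force: [0.4, 0.7, 1.0]
finger_gap: 1.004
```

Request:
apply_moves(
  increments=[
    [[0.15, 0, 0, 0, 1], [0.15, 0, 0, 0, 1], [0.15, 0, 0, 0, 1], [0.15, 0, 0, 0, 1], [0.1, 0, 0, 0, 1]],
  ],
)

```text
time: 10.65
tcp_pos: [0.5675, 0.2751, 0.1833]
eef_rot: [0.777, 0.629, -0.001, 0.0]
wrist_force: [0.9, -1.7, 0.2]
finger_gap: 1.002
```

```bash
cat > look.py <<'E'
from vfit import *
print('V',vfit()); obj(.485,-.09,.075,.08,.095); obj(.485,-.09,.075,.06,.076); obj(.476,.34,.06,.084,.1)
E
python3 - <<'E'
from look import *
i=cv2.resize(s['img'][190:310,300:460],(560,420),interpolation=cv2.INTER_CUBIC); cv2.imwrite('pics/d4.png',i[:,:,::-1])
w=viewer.snapshot('wrist'); save(w,'w1.png')
print([(np.round(d['rect']),d['confidence']) for d in viewer.search_frame('wrist','jar')])
o=sensors.observe();print(o['tcp_pos'],o['eef_rot'],o['wrist_force'])
E
```

```text
bench z -0.00029068558227991585
V (array([ 0.48732985, -0.09577182,  0.096015  ]), np.float64(0.003337923997277837))
(0.485, -0.09) 407 circle [ 0.4854 -0.0948] 0.0494 zmed 0.08785800877251361
(0.485, -0.09) 1058 circle [ 0.4844 -0.0932] 0.0452 zmed 0.06766147885039961
(0.476, 0.34) 153 circle [0.4918 0.3272] 0.0215 zmed 0.09100287388830934
[(array([124., 140., 248., 234.]), 0.78)]
[0.56722016 0.27426999 0.18289195] [ 7.76833766e-01  6.29704573e-01 -1.15166927e-03  3.51310421e-04] [ 0.24966202 -0.09894297  0.07013768]
```

View pics/d4.png

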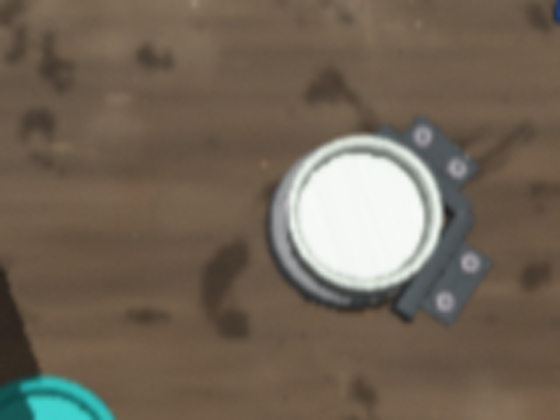

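View pics/w1.png

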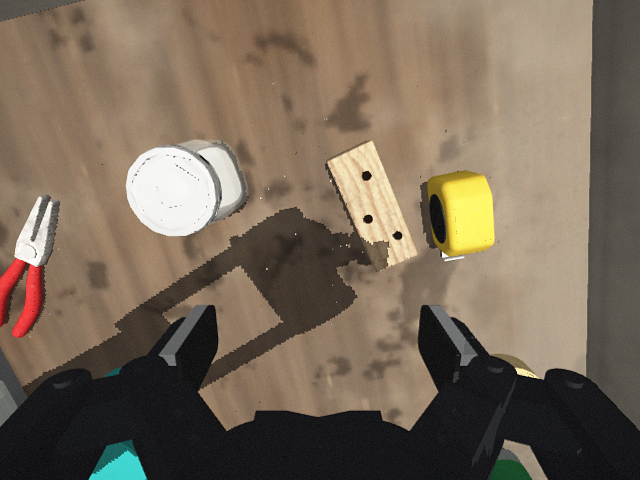

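The cradle measures about (0.485, −0.094), which matches the fitted home within 2 mm, and the picture shows it seated between both bars. In the wrist view the jar lid is at (173,190). I still need the jar's yaw, so I'll enlarge it.

```bash
python3 - <<'E'
from h import *
s=viewer.snapshot('wrist'); W=cloud(s); Z=W[...,2]
m=np.zeros(Z.shape,bool); m[120:250,100:260]=1
L=W[m&(Z>.086)&(Z<.1)]; c,r=cv2.minEnclosingCircle(L[:,:2].astype(np.float32)); print('lid',c,r,np.median(L[:,2]))
R=np.array(s['R']);print('cam',-R.T@np.array(s['t']))
for lo,hi in((.008,.045),(.045,.062)):
    P=W[m&(Z>lo)&(Z<hi)]; print(len(P),np.round(P[::max(1,len(P)//25)],3).tolist())
i=cv2.resize(s['img'][125:250,110:260],None,fx=5,fy=5,interpolation=cv2.INTER_CUBIC); cv2.imwrite('pics/j1.png',i[:,:,::-1])
E
```

```text
lid (0.4780794382095337, 0.33953794836997986) 0.03150139003992081 0.0917204428001589
cam [0.58265857 0.34720016 0.32545963]
719 [[0.497, 0.371, 0.045], [0.501, 0.368, 0.039], [0.502, 0.366, 0.028], [0.504, 0.365, 0.017], [0.505, 0.363, 0.01], [0.506, 0.36, 0.042], [0.506, 0.358, 0.028], [0.508, 0.356, 0.012], [0.508, 0.354, 0.036], [0.508, 0.352, 0.017], [0.509, 0.35, 0.036], [0.509, 0.348, 0.024], [0.509, 0.346, 0.039], [0.509, 0.343, 0.018], [0.51, 0.342, 0.036], [0.51, 0.338, 0.015], [0.51, 0.336, 0.025], [0.51, 0.335, 0.035], [0.51, 0.331, 0.013], [0.51, 0.331, 0.037], [0.51, 0.327, 0.018], [0.51, 0.326, 0.03], [0.51, 0.324, 0.035], [0.509, 0.321, 0.035], [0.507, 0.317, 0.018], [0.503, 0.314, 0.017]]
606 [[0.491, 0.372, 0.06], [0.499, 0.37, 0.06], [0.501, 0.368, 0.06], [0.503, 0.366, 0.059], [0.504, 0.364, 0.061], [0.505, 0.361, 0.061], [0.506, 0.359, 0.061], [0.508, 0.357, 0.048], [0.508, 0.354, 0.051], [0.508, 0.352, 0.053], [0.509, 0.35, 0.048], [0.508, 0.347, 0.062], [0.509, 0.345, 0.061], [0.509, 0.343, 0.058], [0.509, 0.341, 0.061], [0.509, 0.338, 0.062], [0.509, 0.336, 0.06], [0.511, 0.333, 0.056], [0.51, 0.33, 0.055], [0.51, 0.326, 0.048], [0.51, 0.325, 0.061], [0.508, 0.322, 0.062], [0.507, 0.319, 0.06], [0.506, 0.316, 0.061], [0.503, 0.313, 0.057], [0.495, 0.309, 0.058]]
```

View pics/j1.png

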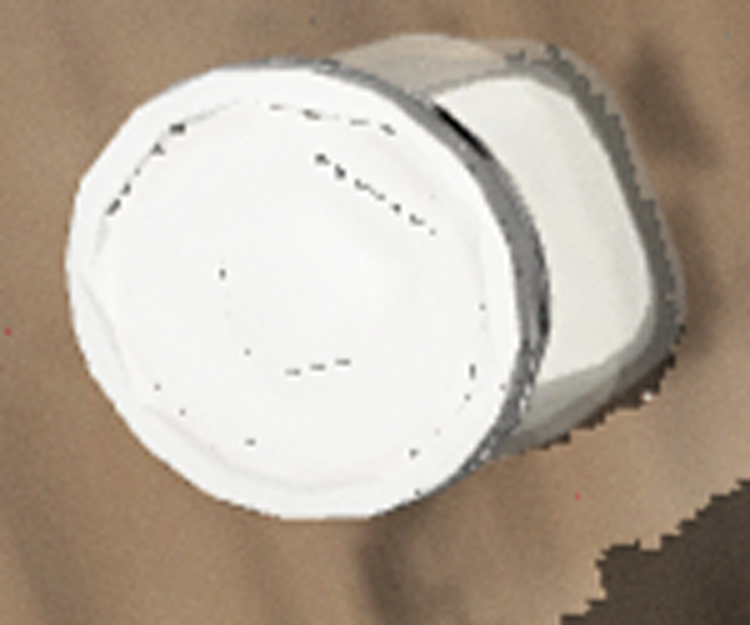

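Face points on the jar's near side give a yaw of about 2°, and the lid centre is (0.478, 0.3395). I move above it and descend.

Request:
apply_moves(
  increments=[
    [[0, 0, 0, -0.15, 1], [0, 0, 0, -0.145, 1], [0.08, -0.11, 0, 0, 1], [0.085, -0.11, 0, 0, 1], [0, 0, 0, 0, 1]],
  ],
)

```text
time: 11.48
tcp_pos: [0.4758, 0.3375, 0.1846]
eef_rot: [0.699, 0.715, -0.0, 0.0]
wrist_force: [0.6, -0.0, -0.7]
finger_gap: 1.005
```

```bash
python3 - <<'E'
from h import *
o=sensors.observe();q=o['eef_rot'];a=2*np.arctan2(q[1],q[0]);p=o['tcp_pos'];d=np.array([.478,.3395])-p[:2]
print(p,np.degrees(a),'tool dx,dy units',(d@[np.cos(a),np.sin(a)])/.4,(d@[np.sin(a),-np.cos(a)])/.4)
E
```

```text
[0.47583914 0.33747506 0.18460421] 91.32319495991871 tool dx,dy units 0.004936251115509454 0.005517607427494169
```

Request:
apply_moves(
  increments=[
    [[0.005, 0.005, 0.08, 0, 1], [0, 0, 0.08, 0, 1], [0, 0, 0.08, 0, 1], [0, 0, 0.071, 0, 1], [0, 0, 0, 0, 1]],
  ],
)

```text
time: 12.1
tcp_pos: [0.4792, 0.3363, 0.0567]
eef_rot: [0.701, 0.714, -0.003, -0.0]
wrist_force: [0.2, -0.6, 0.4]
finger_gap: 0.998
```

Request:
apply_moves(
  increments=[
    [[0, 0, 0, 0, 0.3], [0, 0, 0, 0, -0.2], [0, 0, 0, 0, -1], [0, 0, 0, 0, -1], [0, 0, 0, 0, -1]],
  ],
  grip_force=80,
)

```text
time: 12.72
tcp_pos: [0.4816, 0.34, 0.0623]
eef_rot: [0.7, 0.714, 0.002, 0.001]
wrist_force: [0.0, -0.5, 5.8]
finger_gap: 0.704
```

```bash
python3 - <<'E'
from h import *
o=sensors.observe();print(o['tcp_pos'],o['eef_rot'],o['finger_gap'],o['wrist_force'])
s=viewer.snapshot('scene'); w=viewer.snapshot('wrist')
i=np.hstack([cv2.resize(s['img'][110:250,200:370],(400,330)),cv2.resize(w['img'],(400,330))]); cv2.imwrite('pics/g1.png',i[:,:,::-1])
E
```

```text
[0.48162008 0.33996893 0.0622765 ] [0.69969998 0.71443284 0.00211427 0.00108833] 0.7044721928202893 [ 5.36032181e-03 -5.41304727e-01  5.76991322e+00]
```

View pics/g1.png

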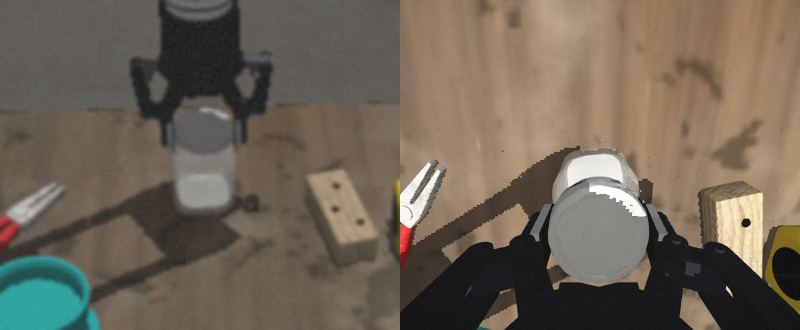

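Request:
apply_moves(
  increments=[
    [[0, 0, -0.04, 0, -1], [0, 0, -0.08, 0, -1], [0, 0, -0.12, 0, -1], [0, 0, -0.12, 0, -1], [0, 0, 0, 0, -1]],
  ],
)

```text
time: 13.45
tcp_pos: [0.4822, 0.3408, 0.21]
eef_rot: [0.7, 0.714, 0.005, 0.002]
wrist_force: [0.6, 0.4, -2.6]
finger_gap: 0.708
```

Request:
apply_moves(
  increments=[
    [[-0.06, 0, 0, 0, -1], [-0.12, 0, 0, 0, -1], [-0.12, 0, 0, 0, -1], [-0.12, 0, 0, 0, -1], [-0.12, 0, 0, 0, -1]],
  ],
)

```text
time: 14.08
tcp_pos: [0.4828, 0.1209, 0.201]
eef_rot: [0.7, 0.714, -0.002, -0.001]
wrist_force: [-0.1, -0.5, -2.5]
finger_gap: 0.699
```

Request:
apply_moves(
  increments=[
    [[-0.12, 0, 0, 0, -1], [-0.12, 0, 0, 0, -1], [-0.12, 0, 0, 0, -1], [-0.06, 0, 0, 0, -1], [0, 0, 0, 0, -1]],
  ],
)

```text
time: 14.7
tcp_pos: [0.4862, -0.0465, 0.2012]
eef_rot: [0.701, 0.713, -0.002, -0.002]
wrist_force: [-0.5, -0.3, -3.3]
finger_gap: 0.706
```

```bash
cat > wl.py <<'E'
from h import *
o=sensors.observe();print(o['tcp_pos'],o['eef_rot'],o['finger_gap'],o['wrist_force'])
s=viewer.snapshot('wrist'); W=cloud(s); Z=W[...,2]; save(s,'w_last.png')
near=np.hypot(W[...,0]-.485,W[...,1]+.094)
for lo,hi in((.03,.046),(.06,.075),(.082,.095)):
    m=(near<.07)&(Z>lo)&(Z<hi); P=W[m][:,:2]; 
    if len(P)<30: print(lo,len(P)); continue
    c,r=cv2.minEnclosingCircle(P.astype(np.float32)); print(lo,len(P),'minEnc',np.round(c,4),round(r,4),P.min(0),P.max(0))
T=viewer.snapshot('top'); V=cloud(T); z=V[...,2]
for d in viewer.mark_of('top','jar')[:2]+viewer.mark_of('wrist','cup_floor')[:2]: print(d)
m=(np.hypot(V[...,0]-.485,V[...,1]+.094)<.07)&(z>.08)&(z<.095); print('top rim',m.sum())
E
python3 wl.py
```

```text
[ 0.48623119 -0.04647407  0.20118949] [ 0.70118785  0.71297226 -0.00159844 -0.00189757] 0.7060810326671618 [-0.52874506 -0.25989248 -3.28392177]
0.03 0
0.06 0
0.082 0
{'position': [382.0, 249.5], 'confidence': 0.61}
{'position': [96.0, 11.3], 'confidence': 0.67}
top rim 156
```

```bash
cat > ml.py <<'E'
from h import *
o=sensors.observe();p=np.array(o['tcp_pos']);print(p)
for n in ('wrist','scene','top'):
    s=viewer.snapshot(n); W=cloud(s); d=np.hypot(W[...,0]-p[0],W[...,1]-p[1]); z=W[...,2]
    m=(d<.036)&(z>p[2]+.019)&(z<p[2]+.036); P=W[m]
    if len(P)>20:
        c,r=cv2.minEnclosingCircle(P[:,:2].astype(np.float32)); print(n,'lid',len(P),np.round(c,4),round(r,4),'z',np.percentile(P[:,2],[5,50,95]).round(4),'top half x/y range',P.min(0).round(4),P.max(0).round(4))
    m=(d<.045)&(z>p[2]-.066)&(z<p[2]-.01); P=W[m]
    if len(P)>20: print(n,'body',len(P),P.min(0).round(4),P.max(0).round(4))
    if n=='scene': cv2.imwrite('pics/s_jar.png',cv2.resize(s['img'][150:330,200:430],None,fx=3.3,fy=3.3,interpolation=cv2.INTER_CUBIC)[:,:,::-1])
E
python3 ml.py
```

```text
[ 0.48737458 -0.04373585  0.20274633]
wrist lid 20880 [ 0.4873 -0.0394] 0.035 z [0.2284 0.2328 0.2347] top half x/y range [ 0.4529 -0.0743  0.2217] [ 0.5214 -0.011   0.2387]
wrist body 1944 [ 0.4521 -0.0243  0.1444] [ 0.5115 -0.0098  0.1927]
scene lid 967 [ 0.4877 -0.0477] 0.035 z [0.2259 0.2341 0.2364] top half x/y range [ 0.4542 -0.0771  0.2219] [ 0.5223 -0.0133  0.2386]
scene body 671 [ 0.4509 -0.0787  0.1427] [ 0.5177 -0.0363  0.1926]
```

Request:
apply_moves(
  increments=[
    [[-0.06, -0.002, 0, 0, -1], [-0.06, -0.002, 0.03, 0, -1], [-0.005, 0, 0.04, 0, -1], [0, 0, 0.01, 0, -1], [0, 0, 0, 0, -1]],
  ],
)

```text
time: 15.68
tcp_pos: [0.4873, -0.0936, 0.1712]
eef_rot: [0.699, 0.715, -0.0, -0.001]
wrist_force: [0.8, 0.0, -2.4]
finger_gap: 0.706
```

```bash
cat >> ml.py <<'E'
    if n in('scene','top'):
        m=(np.hypot(W[...,0]-.485,W[...,1]+.094)<.056)&(z>.08)&(z<.094); P=W[m]; print(n,'rim',len(P),P.min(0),P.max(0))
        if n=='scene': print('rim circ',cv2.minEnclosingCircle(P[:,:2].astype(np.float32)))
        if n=='scene':
            for a in range(5): 
                zz=p[2]-.06+.01*a; Q=W[(d<.05)&(abs(z-zz)<.005)]; print(round(zz,3),len(Q),Q.min(0).round(4) if len(Q) else '',Q.max(0).round(4) if len(Q) else '')
E
python3 ml.py
```

```text
[ 0.48726705 -0.09355164  0.17120041]
wrist lid 20882 [ 0.4872 -0.0891] 0.0349 z [0.197  0.2013 0.2032] top half x/y range [ 0.4526 -0.1236  0.1902] [ 0.5213 -0.0607  0.2072]
wrist body 1944 [ 0.4524 -0.074   0.1129] [ 0.5115 -0.0595  0.1612]
scene lid 1019 [ 0.4873 -0.0972] 0.035 z [0.1947 0.2028 0.2053] top half x/y range [ 0.453  -0.126   0.1906] [ 0.5217 -0.0623  0.2071]
scene body 619 [ 0.4513 -0.1287  0.111 ] [ 0.5172 -0.0886  0.1612]
scene rim 251 [ 0.43741373 -0.12845573  0.08023453] [ 0.53416445 -0.06449096  0.09377785]
rim circ ((0.4856845438480377, -0.09587638080120087), 0.04909529909491539)
0.111 11 [ 0.4614 -0.1247  0.111 ] [ 0.5133 -0.1146  0.1157]
0.121 129 [ 0.4513 -0.1277  0.1162] [ 0.5172 -0.0886  0.1262]
0.131 132 [ 0.4518 -0.1278  0.1263] [ 0.517  -0.0909  0.1362]
0.141 133 [ 0.4521 -0.1283  0.1363] [ 0.5168 -0.0922  0.146 ]
0.151 145 [ 0.4525 -0.1287  0.1462] [ 0.5167 -0.0916  0.1561]
top body 52 [ 0.4518 -0.0965  0.117 ] [ 0.5073 -0.0589  0.1604]
top rim 132 [ 0.43708998 -0.14049573  0.08054258] [ 0.53038163 -0.04634759  0.09370938]
```

View pics/s_jar.png

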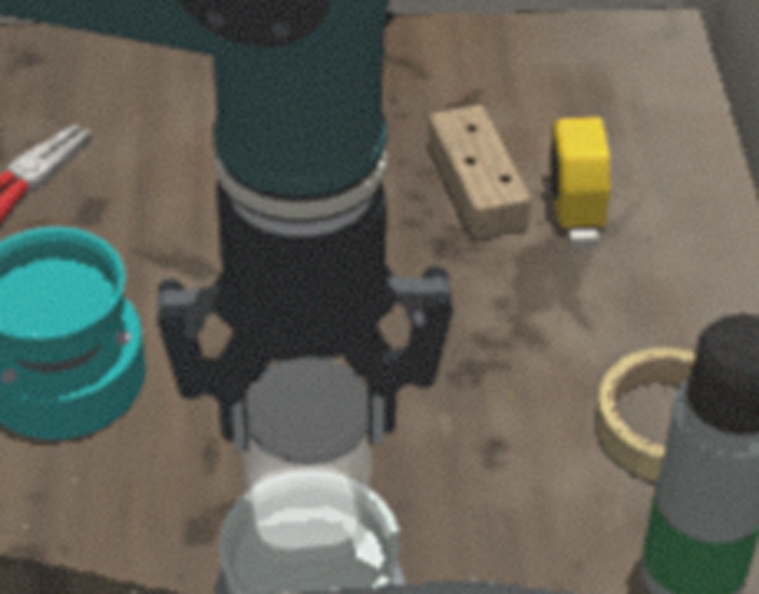

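The view shows the jar upright above the cup, about 1.5 mm short in x and well inside the 3.5 mm clearance. I correct that and lower it.

Request:
apply_moves(
  increments=[
    [[0, 0.003, 0.015, 0, -1], [0, 0, 0.02, 0, -1], [0, 0, 0.02, 0, -1], [0, 0, 0.015, 0, -1], [0, 0, 0, 0, -1]],
  ],
)

```text
time: 16.45
tcp_pos: [0.4882, -0.0943, 0.1427]
eef_rot: [0.7, 0.714, -0.0, -0.001]
wrist_force: [-0.5, 0.2, -2.0]
finger_gap: 0.705
```

Request:
apply_moves(
  increments=[
    [[0, 0, 0.01, 0, -1], [0, 0, 0.01, 0, -1], [0, 0, 0, 0, -1]],
  ],
)

```text
time: 16.82
tcp_pos: [0.4884, -0.0944, 0.1353]
eef_rot: [0.7, 0.714, -0.0, -0.0]
wrist_force: [0.2, 0.4, -2.6]
finger_gap: 0.701
```

Request:
apply_moves(
  increments=[
    [[0, 0, 0.008, 0, -1], [0, 0, 0.006, 0, -1], [0, 0, 0, 0, -1]],
  ],
)

```text
time: 17.2
tcp_pos: [0.4889, -0.0945, 0.1305]
eef_rot: [0.7, 0.714, 0.0, 0.0]
wrist_force: [-0.7, 0.1, -1.3]
finger_gap: 0.704
```

Request:
apply_moves(
  increments=[
    [[0, 0, 0.005, 0, -1], [0, 0, 0.005, 0, -1], [0, 0, 0, 0, -1]],
  ],
)

```text
time: 17.58
tcp_pos: [0.4889, -0.0947, 0.1267]
eef_rot: [0.7, 0.714, 0.0, 0.0]
wrist_force: [-2.6, 0.4, 4.7]
finger_gap: 0.705
```

Request:
apply_moves(
  increments=[
    [[0, 0, 0.005, 0, -1], [0, 0, 0.005, 0, -1], [0, 0, 0, 0, -1]],
  ],
)

```text
time: 17.95
tcp_pos: [0.4889, -0.0947, 0.123]
eef_rot: [0.7, 0.714, 0.0, 0.001]
wrist_force: [-2.7, 0.6, 7.0]
finger_gap: 0.705
```

Request:
apply_moves(
  increments=[
    [[0, -0.003, 0.006, 0, -1], [0, 0, 0.006, 0, -1], [0, 0, 0.006, 0, -1], [0, 0, 0.006, 0, -1], [0, 0, 0, 0, -1]],
  ],
)

```text
time: 18.58
tcp_pos: [0.4887, -0.0948, 0.115]
eef_rot: [0.7, 0.714, 0.001, 0.002]
wrist_force: [-3.1, 0.4, 11.2]
finger_gap: 0.713
```

Request:
apply_moves(
  increments=[
    [[0, 0, 0.005, 0, -1], [0, 0, 0.005, 0, -1], [0, 0, 0.004, 0, -1], [0, 0, 0, 0, -1]],
  ],
)

```text
time: 19.08
tcp_pos: [0.4887, -0.0948, 0.1102]
eef_rot: [0.7, 0.714, 0.001, 0.002]
wrist_force: [-4.3, 0.1, 14.2]
finger_gap: 0.711
```

Request:
apply_moves(
  increments=[
    [[0, 0, 0.004, 0, -1], [0, 0, 0.004, 0, -1], [0, 0, 0, 0, -1]],
  ],
)

```text
time: 19.45
tcp_pos: [0.4887, -0.0949, 0.1081]
eef_rot: [0.7, 0.714, 0.001, 0.002]
wrist_force: [-7.5, 2.1, 18.5]
finger_gap: 0.712
```

Request:
apply_moves(
  increments=[
    [[0, -0.006, 0, 0, -1], [0, -0.004, 0, 0, -1], [0, 0, 0, 0, -1]],
  ],
)

```text
time: 19.82
tcp_pos: [0.4879, -0.095, 0.1089]
eef_rot: [0.7, 0.714, 0.004, 0.005]
wrist_force: [0.3, 0.5, 15.0]
finger_gap: 0.709
```

Request:
apply_moves(
  increments=[
    [[0, 0, 0.003, 0, -1], [0, 0, 0.003, 0, -1], [0, 0, 0, 0, -1]],
  ],
)

```text
time: 20.2
tcp_pos: [0.488, -0.0951, 0.1078]
eef_rot: [0.7, 0.714, 0.004, 0.005]
wrist_force: [-2.7, 2.1, 20.5]
finger_gap: 0.708
```

```bash
cat > ck.py <<'E'
from h import *
o=sensors.observe();p=np.array(o['tcp_pos']);print(p,o['eef_rot'],o['wrist_force'],o['finger_gap'])
for n in('scene','top'):
    s=viewer.snapshot(n);W=cloud(s);z=W[...,2];d=np.hypot(W[...,0]-.485,W[...,1]+.0945)
    ring=W[(d>.0465)&(d<.051)&(z>.05)&(z<.1)]; print(n,'rim z pct',np.percentile(ring[:,2],[10,50,90,98]).round(4) if len(ring) else 0, len(ring))
    P=W[(d<.053)&(z>.06)&(z<.075)&(d>.04)]
    if len(P)>20: print('rim',len(P),cv2.minEnclosingCircle(P[:,:2].astype(np.float32)),P.min(0),P.max(0))
    b=W[(d<.045)&(z>.08)&(z<.12)]; 
    if len(b): print('body',len(b),b.min(0),b.max(0))
    L=W[(d<.025)&(z>.12)&(z<.16)]; 
    if len(L): print('lid z',np.percentile(L[:,2],[10,50,90]))
    cv2.imwrite(f'pics/ck_{n}.png',cv2.resize(s['img'][200:330,230:430] if n=='scene' else s['img'][190:310,300:460],(780,585),interpolation=cv2.INTER_CUBIC)[:,:,::-1])
E
python3 ck.py
```

```text
[ 0.48798125 -0.09509428  0.10778316] [0.6996577  0.71444703 0.00381204 0.00547883] [-2.67466302  2.06674128 20.48115388] 0.7075134532608102
scene rim z pct [0.0672 0.0691 0.0706 0.0713] 45
rim 176 ((0.4857810437679291, -0.09474875032901764), 0.04907073453068733) [ 0.43795775 -0.11571798  0.0603522 ] [ 0.53416552 -0.06754959  0.07282162]
body 538 [ 0.4495471  -0.12975549  0.08071758] [ 0.52419886 -0.09334026  0.11990406]
lid z [0.13745944 0.13911806 0.14083664]
top rim z pct [0.0641 0.0675 0.0713 0.0737] 51
rim 135 ((0.4851577877998352, -0.09481281042098999), 0.04899130389094353) [ 0.43674998 -0.13987864  0.06083624] [ 0.53157143 -0.0459409   0.07365072]
body 58 [ 0.47366777 -0.07070998  0.08003813] [ 0.51316828 -0.06014772  0.1175413 ]
```

Request:
apply_moves(
  increments=[
    [[0, -0.002, 0.003, 0, -1], [-0.001, -0.001, 0.003, 0, -1], [0, 0, 0, 0, -1], [0, 0, 0, 0, -1], [0, 0, 0, 0, -1]],
  ],
)

```text
time: 20.92
tcp_pos: [0.4877, -0.0953, 0.1076]
eef_rot: [0.7, 0.715, 0.005, 0.007]
wrist_force: [-4.0, 4.1, 28.7]
finger_gap: 0.711
```

Request:
apply_moves(
  increments=[
    [[0, 0, 0, 0, -1], [0, 0, 0, 0, -1], [0, 0, 0, 0, -1], [0, 0, 0, 0, -1], [0, 0, 0, 0, -1]],
  ],
)

```text
time: 21.55
tcp_pos: [0.4878, -0.0953, 0.1076]
eef_rot: [0.7, 0.715, 0.005, 0.007]
wrist_force: [-4.9, 4.4, 26.5]
finger_gap: 0.709
```

```bash
python3 ck.py
```

```text
[ 0.48778121 -0.09528817  0.1076118 ] [0.69957508 0.7145117  0.0049538  0.00657298] [-4.93564378  4.44743658 26.51426408] 0.7085123869145694
scene rim z pct [0.0671 0.0693 0.0716 0.072 ] 44
rim 177 ((0.48563969135284424, -0.09535843133926392), 0.049001604318618774) [ 0.43795217 -0.11493973  0.06030774] [ 0.53424301 -0.06811046  0.07250735]
body 535 [ 0.45124236 -0.12980763  0.08009483] [ 0.52244178 -0.0950722   0.11998181]
lid z [0.1374015  0.13898948 0.14068558]
top rim z pct [0.0639 0.0666 0.0713 0.0729] 50
rim 132 ((0.48448818922042847, -0.09432791918516159), 0.049059368669986725) [ 0.43654685 -0.14010713  0.060078  ] [ 0.53095226 -0.0461909   0.07289068]
body 60 [ 0.47180493 -0.07122456  0.08037311] [ 0.51285017 -0.0598084   0.11782609]
```

View pics/ck_scene.png

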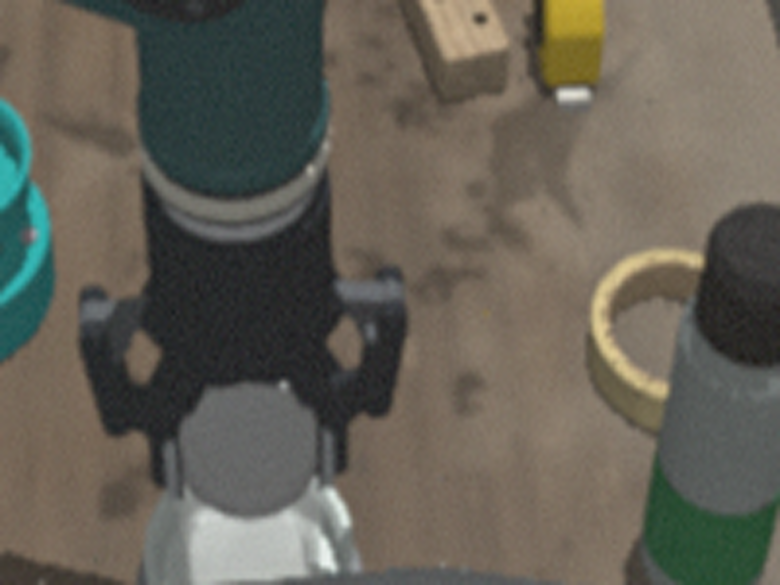

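The TCP stayed at 0.1076 while the force rose from 20 to 27 N, so the cup is at its hard stop. The cradle is still at the home position and the fingers touch only the lid.

```bash
python3 -c "
from h import *
print(sensors.observe()['wrist_force']); sign_off()"
```

```text
[-3.9492879   3.9165873  29.02717425]
the job is handed in; nothing more can be done
```

The cradle is home in the V-stop, and the gripper is holding the jar in its cup, pressed down to the hard stop. I handed the job in with the gripper holding only the jar's lid. It took about 22 s of robot time.

- **Cradle:** I slid the grey cradle with two fingertips on its foot until the push force rose to about 20 N against the bars. After the press it measures about (0.485, −0.0945), within 1–2 mm of the fitted home spot. The two V-stop fits differed from each other by about 3 mm. That both bars touch rests on the push force and its direction, because the arm hid the contact; a clear view after I backed off showed the foot between both bars.
- **Jar and press:** I gripped the jar by its lid at 80 N, stood it in the cup and pressed gradually. It went down about 21 mm from first contact. Over the last steps the force rose from 20 to 27–29 N with almost no further movement, against about 18 N needed to hold the stop.
- **Cup depth:** The depth images put the rim at 67–69 mm above the bench (68 expected) and the lid top at 139 mm (138 expected).
- **Side force and tilt:** A sideways force of about 4–6 N remains, partly toward the V-stop, and the tool leans by about 1°.
- **Other things on the bench:** I touched none of them on purpose, and those in the last picture look unmoved. I didn't measure their positions again.

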